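# Make the quench oil safe before lighting the forge

### The job

The forge is about to be lit, so make the quench-oil can safe from sparks. First turn its captive wing cap clockwise until it is fully screwed down, then tip the pale firebrick that lies on the kerb up on its long thin edge, so that it stands by itself on the kerb, along it, as a spark guard. Do not let the brick fall off the kerb, and leave the hammer, the tongs and the flux tin alone.

Things in the scene. Friction and masses are not known exactly. Their poses are not given: they have to be found in the camera images.
- oil_can: Green round steel can, 130 mm diameter, bolted to the slab on a round plate 144 mm across and 6 mm thick; shoulder at 108 to 124 mm height. Origin on its vertical axis, on the slab. z up; its +x axis points to the small red mark on its shoulder.
- cap (a joint): Turn of the can's captive screw cap about the can's vertical axis, rad. 0 = fully screwed down against its stop (red end of the bar over the red shoulder mark); grows up to 2.6 as it is unscrewed (anticlockwise seen from above). Turning clockwise closes it. It stays where it is left and needs about 0.15 N m. The cap also rises 3 mm per rad and cannot come off.
- cap_bar (a point): Centre of the wing bar on the cap, on the can's axis (163 mm above the slab when screwed down). The dark steel bar is 130 mm long, 14 mm wide, 22 mm tall, level, and stands on top of the 92 mm diameter cap disc (its top face is 11 mm below this point; beyond the disc the bar's ends overhang freely by 19 mm). x axis of this point runs along the bar towards its red end, z up.
- kerb: Fixed red-brick kerb with steel ends, 260 (x) x 130 (y) x 45 (z) mm, between the can and the fire bed, flat top 45 mm above the slab. Origin at the centre of its underside; x along its length, y across it towards the fire bed (away from the can), z up.
- brick: Pale cream loose insulating firebrick, 200 (x) x 110 (y) x 32 (z) mm, about 0.45 kg. Lies flat on the kerb, its long +y side overhanging the kerb's +y side by about 35 mm, 45 mm above the slab, so that a fingertip fits under it. Origin at the centre of its underside as it lies flat; x along its length, y across it (this axis is to become vertical), z through its thickness.
- brick_center (a point): Centre of the firebrick (16 mm above its origin along its z axis). 100 mm above the slab when the brick stands on its long thin edge on the kerb.
- hammer: Hammer with a wooden handle, about 300 mm long, lying on the slab beyond the work; bystander. Origin under its middle.
- tongs: Dark steel blacksmith's tongs, 340 mm long, 15 mm high, lying on the slab between the kerb and the fire bed; bystander. Origin under the middle.
- flux_tin: Closed metal tin, 72 mm diameter, 85 mm tall, with a paper label, standing beyond the can; bystander. Origin at the centre of its underside.
There are look-alikes about, which are no part of the job. Leave any turquoise look-alike of the brick alone.

How it is judged:
On the way, in this order (a step that is already met when the one before it is completed fails the run):
1. The wing cap is screwed down (within 0.12 rad of its stop) (value of joint cap below 0.12 rad), for 0.2 s.
2. The firebrick stands on its long thin edge on the kerb ((angle between brick's own y axis and vertical below 0.08 rad or angle between brick's own y axis and vertical above 3.0616 rad) and z of brick_center in the frame of kerb between 0.094 and 0.106 m and y of brick_center in the frame of kerb between -0.065 and 0.065 m and x of brick_center in the frame of kerb between -0.07 and 0.07 m and angle between the x axis of brick and the x axis of kerb, either way round below 0.35 rad), for 0.2 s.
At the end, for the whole second after the job is handed in: The cap is within 0.12 rad of fully screwed down; the firebrick stands at rest on a long thin edge on top of the kerb (within 0.08 rad of upright, its centre 94 to 106 mm above the slab, over the kerb's top, within 70 mm of the kerb's middle lengthwise, and within 0.35 rad of parallel to it) (all of step 2 and value of joint cap below 0.12 rad and linear speed of brick below 0.02 m/s); the robot touches nothing.
It fails at once if The firebrick falls off the kerb (height (world z) of brick_center below 0.045 m).
It fails at once if Moved: the hammer, by more than 30 mm (distance of hammer from where it was at the start of the episode above 0.03 m).
It fails at once if Moved: the tongs, by more than 30 mm (distance of tongs from where it was at the start of the episode above 0.03 m).
It fails at once if Moved: the flux tin, by more than 30 mm (distance of flux_tin from where it was at the start of the episode above 0.03 m).
It also fails if it takes over 66 s, if anything falls off the work surface, if the arm or the gripper's body presses on something with over 40 N, if the wrist force passes 120 N, or if a joint passes its speed limit or range.

### The arm

A 6-joint arm with a two-finger parallel gripper is mounted at the origin on the work surface. World frame = base frame: x ahead of the robot, y to its left, z up, the work surface at z = 0. Lengths are in m, angles in rad, forces in N, time in s.
With the tool pointing down it reaches from about 0.3 to 0.875 m from the base axis. Payload 6.4 kg.
Tool frame: the origin (TCP) lies midway between the tips of the shut fingers; the grasp point (between the pads) lies 19 mm behind it; z points along the fingers, y is the line along which they close (so a half turn about z gives the same grasp; the last joint's range is limited). The gripper opens to 85 mm and grips with 20 to 120 N. Pads are 22 mm wide; open, the fingers measure 114 mm over their backs; the gripper's body (76 mm by 85 mm) begins 54 mm behind the grasp point. The pads swing forward as they close: fully open they stand 13 mm farther back than shut.
Start: joints at [0.896, 0.181, 1.607, -0, 1.354, -0.206], TCP at [0.26, 0.513, 0.205] pointing down, gripper open.
Joint ranges: [-2.99, 2.99], [-0.89, 2.07], [0.3, 2.58], [-1.14, 4.28], [0, 2.63], [-3.12, 3.12]. Speed limits (rad/s): [2.57, 2.57, 3.01, 3.14, 3.14, 3.14].

### API

Orientations are given as a unit quaternion [w, x, y, z].
In Python, from bench import * gives the robot as it stands.
- The arm moves only by the tool play_rows, never from a script. Its argument "plan" is a list of rows, each a list of 3 entries, a list of its own where there are three numbers: the finger opening in mm, from 0 to 85.4, then the shift along the tool's x, y, z normalised to -1 to 1, where 1 is 40 cm, then the turn about the tool's z normalised to -1 to 1, where 1 is pi rad. A call has 1 to 10 rows; each row is the pose to reach, as a shift and turn from the pose commanded when the call began, along the tool's axes at that moment, turning the shorter way round; what a row does not reach only later rows make up. A row lasts 1/10 s, in which the tool goes at most 50 mm and 8.59 degrees, less where a joint would pass 70% of its speed; a pose out of reach is approached as far as the arm can. A call with a number of a shift or a turn outside -1 to 1 is refused whole. A call with a gripper value outside its range is refused whole. The fingers move at their own pace and stop on an object; the grip force is fixed at half the most. Time passes only in rows, so rows that repeat a pose let the fingers close. It gives the time, the measured TCP pose, the force, the opening and the grip force at its end, in the units of the state.
- get_obs(): the state, without advancing time (a new reading comes with each control period).
- camera(name): name is "scene" or "top" or "wrist"; returns a dict with "image" (400x640x3 uint8, red, green, blue), "range_z" (400x640 float32, m along the optical axis (not along the pixel's ray), 0 where there is no reading), "intrinsics" (3x3 intrinsics, pixels), "k1" (the pictures are not rectified: a ray, as slopes to the right and down, at radius r is drawn at 1 + k1 r^2 times it, then the intrinsics apply), "rvec" (rotation vector, rad) and "tvec" (3), from world to camera coordinates, as OpenCV has them; the wrist camera has in their place "T_tool_cam" (4x4, takes a point from camera to tool coordinates, whose origin is the TCP and whose axes are the flange's). Camera axes: x right, y down, z forward; pixel columns grow to the right and rows downward; lengths in m; the calibration is good to about 2 mm. A picture is of the moment at which its call begins: read the wrist's pose just before it.
- hand_in(): hands the job in; it is judged then, once.
Trained networks look in a picture, given as the dict that the camera call returned (one of the last four; its "shot" number tells which), for a name from the list of things; names that differ only in an ending like _2 or _b are one class to them, and where a whole thing is asked for, a point or a joint stands for the part that bears it (a point fixed in the world has none). Each returns a list of dicts, best first, with "conf" (0 to 1); they miss things now and then, are a little off and sometimes report something else, mostly with a low value. They report only what shows in the picture. A call takes as long as a camera call. They do not tell look-alikes from the thing itself.
- search_frame(picture, label): "rect" ([centre column, centre row, width, height] in pixels, round what is visible of it).
- masks_of(picture, label): "mask" (400x640 bool, what is visible of it) and "rect" ([centre column, centre row, width, height] in pixels, round what is visible of it).
The state is a dict: "time_s": time; "q": joint angles; "dq": joint speeds; "joint_efforts": joint torques, N m; "eef_pos": TCP position; "eef_rot": TCP orientation; "wrist_force": force on the tool from outside, world axes, zero at the start; "torque": the same for the moment, N m; "opening": opening from 0.0 (shut) to 1.0 (fully open); "grasp_force": force on a finger pad.
Only numpy, scipy, OpenCV 4.12 (cv2) and the standard library are available. Lean on these libraries where they do the work, as an engineer would, in place of code of your own. Each camera call takes 0.05 s, during which the arm holds its last target. There are 200 camera calls.

## Working session

There is one attempt and no reset: what is moved stays moved. The work goes in short steps, Python scripts to look and compute and a tool call to move; the robot and the scene stay as the last step left them, time stands still between calls to the robot, and variables do not carry over. Pictures are saved under pics/ and viewed, at most 10 in all, crops included, and the job is handed in when it is done.

Besides the shell and the picture viewer there is one more tool, called as name(argument=value, ...), one argument or row to a line, values as JSON. play_rows: Moves the arm, as the interface text tells. Its arguments: {"type":"object","properties":{"plan":{"type":"array","items":{"type":"array"}}},"required":["plan"]}

```bash
mkdir -p pics; cat > h.py <<'E'
from bench import *
import numpy as np, cv2
from scipy.spatial.transform import Rotation as R
def tool():
    o=get_obs(); q=o['eef_rot']; T=np.eye(4); T[:3,:3]=R.from_quat([q[1],q[2],q[3],q[0]]).as_matrix(); T[:3,3]=o['eef_pos']; return T,o
def cam(n):
    T,o=tool(); c=camera(n)
    if n=='wrist': c['W']=T@c['T_tool_cam']
    else:
        M=np.eye(4); M[:3,:3]=cv2.Rodrigues(np.array(c['rvec'],float))[0]; M[:3,3]=np.ravel(c['tvec']); c['W']=np.linalg.inv(M)
    return c
def cloud(c):
    K=np.array(c['intrinsics']); v,u=np.mgrid[:400,:640]
    d=np.array([c['k1'],0,0,0,0],float)
    xy=cv2.undistortPoints(np.stack([u.ravel(),v.ravel()],1).astype(np.float64)[:,None],K,d)[:,0]
    z=c['range_z'].ravel(); P=np.c_[xy*z[:,None],z]
    P=P@c['W'][:3,:3].T+c['W'][:3,3]; P[z==0]=np.nan
    return P.reshape(400,640,3)
def save(c,n,crop=None,s=1):
    im=c['image'][...,::-1]
    if crop: im=im[crop[1]:crop[3],crop[0]:crop[2]]
    cv2.imwrite('pics/'+n+'.png',cv2.resize(im,None,fx=s,fy=s,interpolation=cv2.INTER_CUBIC))
E
python3 - <<'E'
from h import *
T,o=tool(); print(T.round(3),o)
a=cam('top'); b=cam('scene')
cv2.imwrite('pics/a.png',np.vstack([cv2.resize(x['image'][...,::-1],(480,300)) for x in (a,b)]))
for c,n in((a,'top'),(b,'scene')):
    P=cloud(c)
    for l in ['oil_can','cap_bar','kerb','brick','hammer','tongs','flux_tin']:
        for m in masks_of(c,l)[:3]:
            q=P[m['mask']]; print(n,l,round(m['conf'],2),np.round(m['rect']),np.nanmedian(q,0).round(3), np.nanmin(q,0).round(3),np.nanmax(q,0).round(3))
E
```

```text
[[-0.892  0.452 -0.001  0.259]
 [ 0.452  0.892 -0.001  0.513]
 [ 0.    -0.002 -1.     0.204]
 [ 0.     0.     0.     1.   ]] {'time_s': 0.0, 'q': array([ 8.95697979e-01,  1.81580320e-01,  1.60798096e+00, -2.49294883e-05,
        1.35378406e+00, -2.06312756e-01]), 'dq': array([-0.00058125, -0.00035509, -0.00144799, -0.00045638,  0.00067563,
        0.00072102]), 'joint_efforts': array([ 3.98919083e-04, -4.44890893e+01, -3.51330006e+01, -2.85821452e-04,
        9.30068723e-03,  9.09725543e-06]), 'eef_pos': array([0.2594123 , 0.51250226, 0.20387517]), 'eef_rot': array([-3.62822374e-04,  2.32249718e-01,  9.72655797e-01, -7.97803191e-04]), 'wrist_force': array([1.06057807, 0.10299612, 0.20524022]), 'torque': array([ 0.06376606, -0.03743895,  0.05034387]), 'grasp_force': 0.0, 'opening': 0.9981032551322968}
top oil_can 0.62 [400. 190.  46.  45.] [ 0.52  -0.242  0.124] [ 0.461 -0.324 -0.003] [ 0.615 -0.188  0.192]
top oil_can 0.26 [345. 130.  78.  25.] [ 0.742 -0.075  0.025] [ 0.705 -0.184 -0.004] [0.789 0.074 0.037]
top cap_bar 0.89 [411. 187.  35.  28.] [ 0.527 -0.257  0.161] [ 0.478 -0.31
[... 1005 characters left out ...]
58.  84.] [0.59  0.084 0.044] [ 0.328 -0.006 -0.005] [0.64 0.19 0.08]
scene brick 0.98 [357. 237.  50.  60.] [0.502 0.141 0.077] [ 0.293  0.038 -0.003] [0.592 0.214 0.083]
scene brick 0.88 [468. 220.  76.  50.] [0.243 0.382 0.032] [ 0.166  0.276 -0.001] [0.287 0.481 0.038]
scene brick 0.87 [271. 158.  65.  34.] [ 0.265 -0.285  0.031] [ 0.146 -0.433 -0.005] [ 0.489 -0.188  0.18 ]
scene hammer 0.81 [245. 288.  99.  57.] [ 0.746 -0.066  0.023] [ 0.704 -0.182 -0.003] [0.791 0.081 0.031]
scene tongs 0.85 [427. 304.  46. 109.] [0.58  0.373 0.011] [ 0.361  0.328 -0.004] [0.718 0.403 0.021]
scene flux_tin 0.89 [166. 230.  33.  35.] [ 0.723 -0.317  0.068] [ 0.654 -0.367 -0.   ] [ 0.747 -0.298  0.09 ]
```

View pics/a.png

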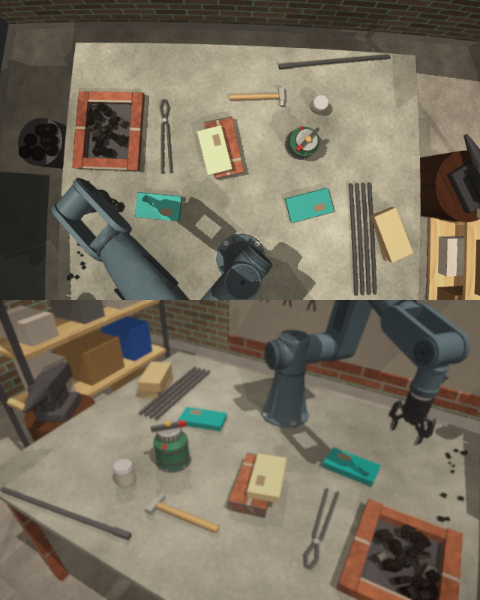

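```bash
python3 - <<'E'
from h import *
a=cam('top'); P=cloud(a)
def rect(sel,n):
    q=P[sel][:,:2].astype(np.float32); print(n,len(q),cv2.minAreaRect(q), np.median(P[sel],0).round(4))
x,y,z=P[...,0],P[...,1],P[...,2]
near=(x>.33)&(x<.67)&(y>-.02)&(y<.25)
rect(near&(z>.068)&(z<.09),'brick'); rect(near&(z>.035)&(z<.055),'kerbtop')
c=(abs(x-.527)<.1)&(abs(y+.25)<.1)
rect(c&(z>.168),'bar'); rect(c&(z>.11)&(z<.135),'shoulder')
rect(c&(z>.14)&(z<.165),'disc')
# red pixels near can
h=cv2.cvtColor(a['image'],cv2.COLOR_RGB2HSV); red=((h[...,0]<10)|(h[...,0]>170))&(h[...,1]>130)&c&(z>.09)
print(P[red].round(3)[:40])
im=a['image'][...,::-1]
i1=cv2.resize(im[150:235,370:450],(600,590),interpolation=cv2.INTER_CUBIC)
cv2.imwrite('pics/b.png',i1)
i2=cv2.resize(im[145:255,250:350],(520,572),interpolation=cv2.INTER_CUBIC)
cv2.imwrite('pics/c.png',i2)
E
```

```text
brick 2022 ((0.4824841320514679, 0.13305726647377014), (0.20068182051181793, 0.11036794632673264), 16.303136825561523) [0.4809 0.1326 0.0778]
kerbtop 1576 ((0.49999403953552246, 0.09385935962200165), (0.26099467277526855, 0.13087758421897888), 13.818190574645996) [0.516  0.0648 0.0457]
bar 217 ((0.5295861959457397, -0.2579077184200287), (0.02203493006527424, 0.13076969981193542), 44.44404602050781) [ 0.5281 -0.257   0.1815]
shoulder 411 ((0.5294684171676636, -0.2579939365386963), (0.12600968778133392, 0.12625311315059662), 46.52552795410156) [ 0.5161 -0.238   0.1155]
disc 538 ((0.5281330943107605, -0.2585121989250183), (0.0935525968670845, 0.09001488983631134), 47.00309753417969) [ 0.5283 -0.256   0.1588]
[[ 0.589 -0.237  0.118]
 [ 0.591 -0.242  0.109]
 [ 0.59  -0.245  0.115]
 [ 0.59  -0.248  0.115]
 [ 0.586 -0.238  0.116]
 [ 0.587 -0.241  0.116]
 [ 0.586 -0.244  0.119]
 [ 0.588 -0.249  0.112]
 [ 0.584 -0.238  0.113]
 [ 0.582 -0.24   0.121]
 [ 0.582 -0.243  0.123]
 [ 0.583 -0.247  0.118]
 [ 0.582 -0.25   0.123]
 [ 0.58  -0.241  0.117]
 [ 0.579 -0.243  0.121]
 [ 0.579 -0.246  0.123]
 [ 0.575 -0.239  0.126]
 [ 0.57  -0.236  0.159]
 [ 0.507 -0.23   0.177]
 [ 0.503 -0.226  0.184]
 [ 0.503 -0.229  0.183]
 [ 0.503 -0.233  0.18 ]
 [ 0.5   -0.224  0.178]
 [ 0.5   -0.227  0.181]
 [ 0.499 -0.229  0.187]
 [ 0.499 -0.232  0.187]
 [ 0.5   -0.236  0.182]
 [ 0.497 -0.218  0.178]
 [ 0.497 -0.22   0.181]
 [ 0.497 -0.224  0.178]
 [ 0.497 -0.227  0.18 ]
 [ 0.497 -0.23   0.18 ]
 [ 0.498 -0.234  0.176]
 [ 0.497 -0.236  0.18 ]
 [ 0.493 -0.217  0.184]
 [ 0.493 -0.22   0.184]
 [ 0.493 -0.223  0.182]
 [ 0.494 -0.227  0.179]
 [ 0.494 -0.23   0.182]
 [ 0.493 -0.232  0.184]]
```

Top view: brick on its kerb is at about (287,201) full-res and is pale cream. Turquoise slabs at (210,275) and (413,274) are look-alikes, and the tan block at (520,310) isn't on a kerb. The can is at (404,188) with the bar's red end at lower left and the red mark at upper right. I'll confirm the brick in one crop and start moving towards the can.

View pics/c.png

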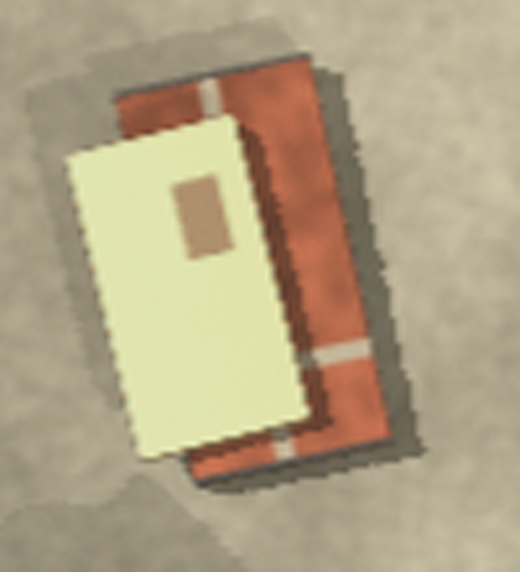

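play_rows(
  plan=[
    [85,[0,0,-0.25],0],
    [85,[0,0,-0.25],0],
    [85,[-0.74,-0.71,-0.25],0],
    [85,[-0.74,-0.71,-0.25],0],
    [85,[-0.74,-0.71,-0.25],0],
    [85,[-0.74,-0.71,-0.25],0],
    [85,[-0.74,-0.71,-0.25],0],
    [85,[-0.74,-0.71,-0.25],0],
    [85,[-0.74,-0.71,-0.25],0],
    [85,[-0.74,-0.71,-0.25],0],
  ],
)

```text
time_s: 1.85
eef_pos: [0.3924, 0.1337, 0.3052]
eef_rot: [0.001, 0.232, 0.973, 0.0]
wrist_force: [0.0, -0.0, -1.2]
opening: 0.993
grasp_force: 0.0
```

play_rows(
  plan=[
    [85,[-0.74,-0.71,0],0.104],
    [85,[-0.74,-0.71,0],0.104],
    [85,[-0.74,-0.71,0],0.104],
    [85,[-0.74,-0.71,0],0.104],
    [85,[-0.74,-0.71,0],0.104],
    [85,[-0.74,-0.71,0],0.104],
    [85,[-0.74,-0.71,0],0.104],
    [85,[-0.74,-0.71,0],0.104],
    [85,[-0.74,-0.71,0],0.104],
    [85,[-0.74,-0.71,0],0.104],
  ],
)

```text
time_s: 2.85
eef_pos: [0.5277, -0.2531, 0.3038]
eef_rot: [-0.001, 0.389, 0.921, 0.0]
wrist_force: [1.3, 0.2, -0.3]
opening: 0.997
grasp_force: 0.0
```

```bash
cat > can.py <<'E'
from h import *
import sys
T,o=tool(); print(T.round(4),o['q'].round(3),o['time_s'])
a=cam('wrist'); P=cloud(a); x,y,z=P[...,0],P[...,1],P[...,2]
c=(abs(x-.527)<.1)&(abs(y+.25)<.1)
s=c&(z>.15)
h=cv2.cvtColor(a['image'],cv2.COLOR_RGB2HSV); red=((h[...,0]<8)|(h[...,0]>172))&(h[...,1]>130)&c
for n,m in(('bar',c&(z>.167)&(z<.2)),('shoulder',c&(z>.1)&(z<.13)),('redtop',red&(z>.165)&(z<.2)),('redmark',red&(z>.1)&(z<.14))):
    if m.sum()>5: print(n,m.sum(),cv2.minAreaRect(P[m][:,:2].astype(np.float32)),np.median(P[m],0).round(4))
save(a,sys.argv[1])
E
python3 can.py w1
```

```text
[[-6.980e-01  7.161e-01 -1.300e-03  5.277e-01]
 [ 7.161e-01  6.980e-01  1.000e-03 -2.531e-01]
 [ 1.600e-03 -2.000e-04 -1.000e+00  3.038e-01]
 [ 0.000e+00  0.000e+00  0.000e+00  1.000e+00]] [-0.65   0.141  1.454  0.     1.548 -1.423] 2.85
bar 1844 ((0.5257152915000916, -0.25920426845550537), (0.022341184318065643, 0.1298806071281433), 43.37637710571289) [ 0.5208 -0.2545  0.1804]
shoulder 2406 ((0.524090588092804, -0.25746041536331177), (0.12831217050552368, 0.12241539359092712), 43.009708404541016) [ 0.5017 -0.23    0.1135]
redtop 438 ((0.4889828860759735, -0.22407791018486023), (0.013666718266904354, 0.028277533128857613), 44.243011474609375) [ 0.4887 -0.2236  0.1803]
redmark 66 ((0.5393450260162354, -0.22891613841056824), (0.012327207252383232, 0.10541652888059616), 72.96776580810547) [ 0.5835 -0.2417  0.1149]
```

Crop: pale cream brick on the red kerb, overhanging on the image-left (world +y) side, as described. Cap is about 2.06 rad open. Now I'll grip the bar at its centre.

play_rows(
  plan=[
    [85,[-0.008,-0.011,0.2],0],
    [85,[-0.008,-0.011,0.3],0],
    [85,[-0.008,-0.011,0.345],0],
    [85,[-0.008,-0.011,0.345],0],
    [85,[-0.008,-0.011,0.345],0],
    [0,[-0.008,-0.011,0.345],0],
    [0,[-0.008,-0.011,0.345],0],
    [0,[-0.008,-0.011,0.345],0],
    [0,[-0.008,-0.011,0.345],0],
    [0,[-0.008,-0.011,0.345],0],
  ],
)

```text
time_s: 3.9
eef_pos: [0.5272, -0.2571, 0.1673]
eef_rot: [0.0, 0.387, 0.922, -0.0]
wrist_force: [-0.0, -0.2, 0.6]
opening: 0.137
grasp_force: 0.0
```

play_rows(
  plan=[
    [0,[0,0,0],0],
    [0,[0,0,0],0],
    [0,[0,0,0],0],
  ],
)

```text
time_s: 4.2
eef_pos: [0.527, -0.257, 0.1667]
eef_rot: [-0.0, 0.387, 0.922, 0.0]
wrist_force: [0.7, 0.0, -0.2]
opening: 0.001
grasp_force: 0.0
```

```bash
python3 - <<'E'
from h import *
w=cam('wrist'); s=cam('scene'); t=cam('top')
cv2.imwrite('pics/d.png',np.hstack([cv2.resize(w['image'][60:340,120:520,::-1],(400,280)),cv2.resize(s['image'][130:250,170:290,::-1],(280,280))]))
P=cloud(t);x,y,z=P[...,0],P[...,1],P[...,2]; print(t['k1'])
E
```

```text
-0.12528616609241114
```

View pics/d.png

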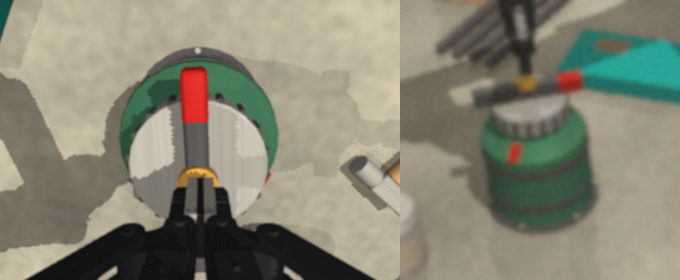

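```bash
python3 - <<'E'
from h import *
w=cam('wrist'); P=cloud(w)
cv2.imwrite('pics/e.png',cv2.resize(w['image'][200:320,260:380,::-1],(580,580),interpolation=cv2.INTER_CUBIC))
T,_=tool(); L=(P-T[:3,3])@T[:3,:3]
for r in range(200,320,6): print(r,[tuple((L[r,c]*1000).round().astype(int)) if L[r,c,2]==L[r,c,2] else None for c in (300,308,316,320,324,332,340)])
E
```

```text
200 [(np.int64(18), np.int64(-13), np.int64(9)), (np.int64(26), np.int64(-7), np.int64(-13)), (np.int64(26), np.int64(-3), np.int64(-14)), (np.int64(26), np.int64(-1), np.int64(-14)), (np.int64(26), np.int64(2), np.int64(-13)), (np.int64(18), np.int64(7), np.int64(8)), (np.int64(18), np.int64(12), np.int64(9))]
206 [(np.int64(14), np.int64(-13), np.int64(9)), (np.int64(22), np.int64(-7), np.int64(-13)), (np.int64(23), np.int64(-3), np.int64(-14)), (np.int64(23), np.int64(-1), np.int64(-14)), (np.int64(22), np.int64(2), np.int64(-13)), (np.int64(14), np.int64(7), np.int64(8)), (np.int64(14), np.int64(12), np.int64(9))]
212 [(np.int64(10), np.int64(-13), np.int64(8)), (np.int64(19), np.int64(-7), np.int64(-13)), (np.int64(18), np.int64(-3), np.int64(-12)), (np.int64(19), np.int64(-1), np.int64(-14)), (np.int64(19), np.int64(2), np.int64(-13)), (np.int64(10), np.int64(7), np.int64(8)), (np.int64(10), np.int64(12), np.int64(8))]
218 [(np.int64(6), np.int64(-13), np.int64(10)), (np.int64(15), np.int64(-7), np.int64(-12)), (np.int64(15), np.int64(-3), np.int64(-13)), (np.int64(15), np.int6
[... 4480 characters left out ...]
nt64(4), np.int64(-83)), (np.int64(12), np.int64(6), np.int64(-82))]
308 [(np.int64(13), np.int64(-7), np.int64(-86)), (np.int64(13), np.int64(-4), np.int64(-86)), (np.int64(-5), np.int64(-2), np.int64(-64)), (np.int64(-5), np.int64(-1), np.int64(-64)), (np.int64(2), np.int64(1), np.int64(-72)), (np.int64(12), np.int64(4), np.int64(-85)), (np.int64(12), np.int64(6), np.int64(-85))]
314 [(np.int64(17), np.int64(-7), np.int64(-94)), (np.int64(14), np.int64(-4), np.int64(-90)), (np.int64(-8), np.int64(-2), np.int64(-64)), (np.int64(-9), np.int64(-1), np.int64(-63)), (np.int64(0), np.int64(1), np.int64(-74)), (np.int64(16), np.int64(3), np.int64(-92)), (np.int64(18), np.int64(6), np.int64(-95))]
```

View pics/e.png

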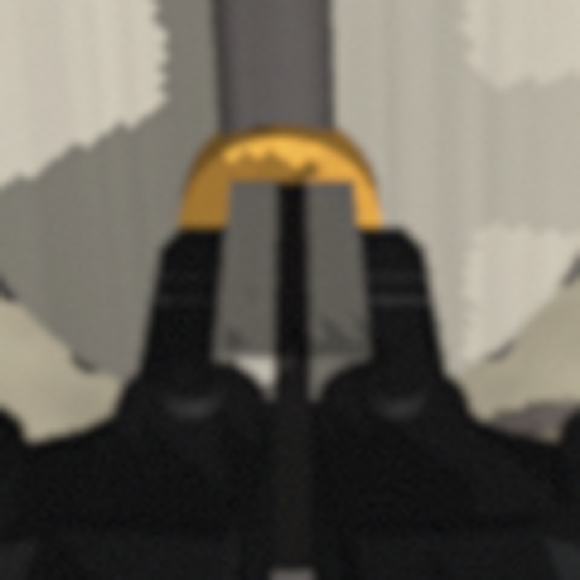

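The wrist view shows the fingertips ended above the brass hub, about 30 mm short of the nominal TCP, and they closed over the bar. I'll open and go deeper in small steps, watching the force.

play_rows(
  plan=[
    [45,[0,0,0],0],
    [45,[0,0,0],0],
    [45,[0,0,0],0],
    [45,[0,0,0],0],
    [45,[0,0,0.015],0],
    [45,[0,0,0.03],0],
    [45,[0,0,0.03],0],
  ],
)

```text
time_s: 5.1
eef_pos: [0.5262, -0.2564, 0.1532]
eef_rot: [-0.001, 0.387, 0.922, 0.0]
wrist_force: [0.1, 0.1, -0.2]
opening: 0.526
grasp_force: 0.0
```

```bash
python3 - <<'E'
from h import *
s=cam('wrist'); P=cloud(s); T,_=tool(); L=(P-T[:3,3])@T[:3,:3]*1000
print(T[:3,3], np.array(s['T_tool_cam']).round(3))
# points near fingers: visible finger surface
m=(abs(L[...,0])<20)&(abs(L[...,1])>8)&(abs(L[...,1])<45)&(L[...,2]<-16)&(L[...,2]>-60)
v,u=np.where(m)
for k in np.argsort(-L[m][:,2])[:400:25]: print(v[k],u[k],L[m][k].round())
E
```

```text
[ 0.52648076 -0.25650978  0.15375975] [[-0.001 -0.951 -0.308  0.08 ]
 [ 1.    -0.    -0.001 -0.   ]
 [ 0.001 -0.308  0.951 -0.169]
 [ 0.     0.     0.     1.   ]]
246 337 [  2.   9. -22.]
281 306 [-18.  -9. -24.]
239 305 [  8.  -9. -25.]
228 305 [ 15.  -8. -26.]
242 304 [  8.  -9. -27.]
250 337 [  4.   8. -29.]
260 301 [ -2. -11. -29.]
257 298 [  0. -12. -30.]
263 305 [ -3.  -9. -30.]
256 296 [  1. -13. -30.]
256 301 [  1. -11. -30.]
261 297 [ -2. -13. -30.]
260 295 [ -1. -14. -30.]
264 300 [ -4. -11. -30.]
269 278 [ -7. -23. -30.]
254 304 [  2.  -9. -30.]
```

play_rows(
  plan=[
    [0,[0,0,0],0],
    [0,[0,0,0],0],
    [0,[0,0,0],0],
    [0,[0,0,0],0],
    [0,[0,0,0],0],
    [0,[0,0,0],0],
  ],
)

```text
time_s: 5.75
eef_pos: [0.527, -0.257, 0.1548]
eef_rot: [0.0, 0.387, 0.922, -0.0]
wrist_force: [0.1, 0.3, -0.0]
opening: -0.002
grasp_force: 0.0
```

play_rows(
  plan=[
    [45,[0,0,0],0],
    [45,[0,0,0],0],
    [45,[0,0,0],0],
    [45,[0,0,0.01],0],
    [45,[0,0,0.02],0],
    [45,[0,0,0.03],0],
    [45,[0,0,0.04],0],
    [45,[0,0,0.045],0],
    [45,[0,0,0.045],0],
  ],
)

```text
time_s: 6.65
eef_pos: [0.5267, -0.2568, 0.1362]
eef_rot: [-0.0, 0.387, 0.922, 0.0]
wrist_force: [-1.0, -0.3, -0.7]
opening: 0.526
grasp_force: 0.0
```

play_rows(
  plan=[
    [0,[0,0,0],0],
    [0,[0,0,0],0],
    [0,[0,0,0],0],
    [0,[0,0,0],0],
    [0,[0,0,0],0],
    [0,[0,0,0],0],
  ],
)

```text
time_s: 7.25
eef_pos: [0.5261, -0.2579, 0.1372]
eef_rot: [-0.0, 0.387, 0.922, -0.001]
wrist_force: [-3.9, -2.4, 1.6]
opening: 0.143
grasp_force: 59.6
```

Gripped on the bar (60 N). Now turn clockwise.

play_rows(
  plan=[
    [0,[0,0,0.001],0.044],
    [0,[0,0,0.002],0.088],
    [0,[0,0,0.003],0.132],
    [0,[0,0,0.004],0.176],
    [0,[0,0,0.005],0.22],
    [0,[0,0,0.006],0.264],
    [0,[0,0,0.007],0.308],
    [0,[0,0,0.007],0.308],
  ],
)

```text
time_s: 8.05
eef_pos: [0.5276, -0.2575, 0.1343]
eef_rot: [0.001, 0.772, 0.635, 0.0]
wrist_force: [2.0, -1.7, -1.0]
opening: 0.147
grasp_force: 59.1
```

play_rows(
  plan=[
    [0,[0,0,0.001],0.044],
    [0,[0,0,0.002],0.088],
    [0,[0,0,0.003],0.132],
    [0,[0,0,0.004],0.176],
    [0,[0,0,0.005],0.22],
    [0,[0,0,0.006],0.264],
    [0,[0,0,0.007],0.308],
    [0,[0,0,0.008],0.335],
    [0,[0,0,0.008],0.335],
  ],
)

```text
time_s: 8.95
eef_pos: [0.529, -0.2587, 0.1313]
eef_rot: [0.002, 0.987, 0.163, 0.002]
wrist_force: [8.3, -5.4, -6.0]
opening: 0.15
grasp_force: 58.6
```

```bash
python3 - <<'E'
from h import *
T,o=tool(); print(T.round(3),o)
E
```

```text
[[ 0.947  0.322  0.005  0.529]
 [ 0.322 -0.947 -0.003 -0.259]
 [ 0.003  0.005 -1.     0.131]
 [ 0.     0.     0.     1.   ]] {'time_s': 8.95, 'q': array([-6.56260025e-01,  2.81010301e-01,  1.64204350e+00,  2.45016523e-05,
        1.21277709e+00,  5.87102417e-01]), 'dq': array([-9.64151899e-05, -2.56125606e-04, -3.54949606e-04,  2.14585944e-03,
        1.08299237e-03, -6.36312650e-02]), 'joint_efforts': array([  1.15413789, -49.46014166, -30.07893562,  -0.07414315,
         3.07537816,   0.6398252 ]), 'eef_pos': array([ 0.52896611, -0.25867756,  0.13125616]), 'eef_rot': array([0.00209846, 0.98662489, 0.16298168, 0.00197384]), 'wrist_force': array([ 8.33130357, -5.43330143, -5.97402171]), 'torque': array([-0.97971359, -1.25674622, -0.11930991]), 'grasp_force': 58.61079454421997, 'opening': 0.14974299366952945}
```

play_rows(
  plan=[
    [0,[0,0,0.001],0.012],
    [0,[0,0,0.001],0.024],
    [0,[0,0,0.001],0.024],
    [0,[0,0,0.001],0.024],
  ],
)

```text
time_s: 9.35
eef_pos: [0.529, -0.2588, 0.1311]
eef_rot: [0.002, 0.992, 0.127, 0.002]
wrist_force: [7.8, -6.0, -6.3]
opening: 0.146
grasp_force: 59.0
```

```bash
python3 - <<'E'
from h import *
T,o=tool(); print(T.round(3)[:2],o['torque'].round(2),o['wrist_force'].round(1),o['joint_efforts'][5])
E
```

```text
[[ 0.968  0.253  0.005  0.529]
 [ 0.253 -0.968 -0.004 -0.259]] [-1.05 -1.2   0.41] [ 7.8 -6.  -6.3] 0.39276561699807644
```

play_rows(
  plan=[
    [85,[0,0,0],0],
    [85,[0,0,0],0],
    [85,[0,0,0],0],
    [85,[0,0,0],0],
    [85,[0,0,-0.1],0],
    [85,[0,0,-0.2],0],
    [85,[0,0,-0.3],0],
    [85,[0,0,-0.42],0],
    [85,[0,0,-0.42],0],
    [85,[0,0,-0.42],0],
  ],
)

```text
time_s: 10.35
eef_pos: [0.5275, -0.2573, 0.3001]
eef_rot: [0.001, 0.992, 0.125, 0.001]
wrist_force: [0.2, 0.1, -0.4]
opening: 0.992
grasp_force: 0.0
```

```bash
python3 can.py w2; python3 - <<'E'
from h import *
w=cam('wrist');P=cloud(w); T,_=tool(); L=(P-T[:3,3])@T[:3,:3]*1000
# open finger visible tip
m=(abs(L[...,0])<20)&(abs(L[...,1])>25)&(abs(L[...,1])<60)&(L[...,2]<0)
print(np.percentile(L[m],[50,90,99,100],axis=0).round())
E
```

```text
[[ 0.9686  0.2486  0.0026  0.5275]
 [ 0.2486 -0.9686 -0.002  -0.2573]
 [ 0.002   0.0026 -1.      0.3001]
 [ 0.      0.      0.      1.    ]] [-0.656  0.143  1.46  -0.     1.536  0.664] 10.35
bar 1828 ((0.5265638828277588, -0.2586558759212494), (0.12950195372104645, 0.022639015689492226), 14.683049201965332) [ 0.5312 -0.2566  0.1741]
shoulder 2647 ((0.5267977118492126, -0.25817424058914185), (0.12867578864097595, 0.1279194951057434), 17.653806686401367) [ 0.556  -0.248   0.1134]
redtop 424 ((0.5754478573799133, -0.24500198662281036), (0.02800900861620903, 0.01373379211872816), 14.707595825195312) [ 0.576  -0.2451  0.174 ]
redmark 28 ((0.5827171206474304, -0.24857564270496368), (0.024584395810961723, 0.009625989012420177), 52.76040267944336) [ 0.5874 -0.2437  0.1126]
[[ 11.  25. -94.]
 [ 17.  55. -60.]
 [ 17.  60. -45.]
 [ 18.  60. -40.]]
```

Cap is fully down: bar top is at 174 mm and it lies over the mark. Before the brick, I'll check the true fingertip geometry from the scene camera.

```bash
python3 - <<'E'
from h import *
s=cam('scene');P=cloud(s); T,_=tool(); L=(P-T[:3,3])@T[:3,:3]*1000
m=(abs(L[...,0])<60)&(abs(L[...,1])<70)&(L[...,2]<40)&(L[...,2]>-160)
v,u=np.where(m); print(v.min(),v.max(),u.min(),u.max())
for z0 in range(-150,40,10):
    k=m&(L[...,2]>=z0)&(L[...,2]<z0+10)
    if k.sum(): print(z0,k.sum(),np.percentile(L[k][:,0],[2,98]).round(),np.percentile(L[k][:,1],[2,98]).round())
save(s,'f',(u.min()-15,v.min()-15,u.max()+15,v.max()+25),6)
print(cv2.imread('pics/f.png').shape)
E
```

```text
72 119 185 242
-150 160 [-12.  14.] [-68.  62.]
-140 230 [-7. 21.] [-69.  64.]
-130 168 [-5. 21.] [-70.  64.]
-120 151 [-15.  20.] [-69.  67.]
-110 165 [-15.  19.] [-68.  67.]
-100 129 [-11.  15.] [-69.  68.]
-90 68 [-8. 14.] [-66.  67.]
-80 60 [-10.  13.] [-57.  55.]
-70 54 [-11.  12.] [-58.  57.]
-60 60 [-10.  13.] [-57.  56.]
-50 37 [-11.  12.] [-55.  54.]
(522, 522, 3)
```

View pics/f.png

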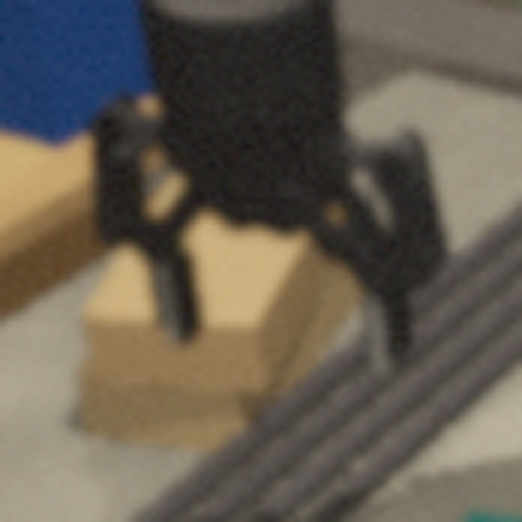

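The fingertips really are about 29 mm short of the TCP when shut (about 42 mm when open). Next I'll move over the brick's overhang side and re-measure it.

play_rows(
  plan=[
    [50,[0.126,-0.9,0],-0.48],
    [50,[0.126,-0.9,0],-0.48],
    [50,[0.126,-0.9,0],-0.48],
    [50,[0.126,-0.9,0],-0.48],
    [50,[0.126,-0.9,0],-0.48],
    [50,[0.126,-0.9,0],-0.48],
    [50,[0.126,-0.9,0],-0.48],
    [50,[0.126,-0.9,0],-0.48],
    [50,[0.126,-0.9,0],-0.48],
    [50,[0.126,-0.9,0],-0.48],
  ],
)

```text
time_s: 11.5
eef_pos: [0.4854, 0.1054, 0.2966]
eef_rot: [-0.001, 0.638, 0.77, -0.001]
wrist_force: [0.6, -0.1, 0.7]
opening: 0.584
grasp_force: 0.0
```

play_rows(
  plan=[
    [50,[0,0,0],0.0],
    [50,[0,0,0],0],
  ],
)

```text
time_s: 11.7
eef_pos: [0.486, 0.1043, 0.2972]
eef_rot: [-0.001, 0.642, 0.766, -0.001]
wrist_force: [0.4, -0.2, -0.5]
opening: 0.59
grasp_force: 0.0
```

```bash
cat >> h.py <<'E'
KC=np.array([.500,.0939]); KA=np.radians(13.8)
kx=np.array([np.cos(KA),np.sin(KA)]); ky=np.array([-np.sin(KA),np.cos(KA)])
def kf(p): d=np.asarray(p)[...,:2]-KC; return np.stack([d@kx,d@ky],-1)
def status(name='top'):
    T,o=tool(); print('tool kerb',kf(T[:3,3]).round(4),'z',T[2,3].round(4),'xdir-kerb deg',np.degrees(np.arctan2(T[1,0],T[0,0])-KA).round(1),'q',o['q'].round(2),'t',o['time_s'],'F',o['wrist_force'].round(1),'open',o['opening'].round(2))
    c=cam(name); P=cloud(c); K=kf(P); z=P[...,2]
    i=c['image'].astype(int); cream=(i[...,0]>150)&(i[...,1]>150)&(i[...,0]-i[...,2]>25)&(abs(K[...,0])<.2)&(abs(K[...,1])<.25)&(z>.02)
    for l,m in (('top',cream&(z>.069)&(z<.085)),('cream',cream)):
        if m.sum()>20:
            r=cv2.minAreaRect(K[m].astype(np.float32)); print(l,m.sum(),np.round(r[0],4),np.round(r[1],3),round(r[2],1),'z',np.percentile(z[m],[2,50,98]).round(3))
    k=(abs(K[...,0])<.12)&(abs(K[...,1])<.06)&(z>.035)&(z<.055); 
    return c,P,K
E
python3 - <<'E'
from h import *
status()
status('scene')
E
```

```text
Traceback (most recent call last):
  File "h.py", line 27, in status
    T,o=tool(); print('tool kerb',kf(T[:3,3]).round(4),'z',T[2,3].round(4),'xdir-kerb deg',np.degrees(np.arctan2(T[1,0],T[0,0])-KA).round(1),'q',o['q'].round(2),'t',o['time_s'],'F',o['wrist_force'].round(1),'open',o['opening'].round(2))
                                                                                                                                                                                                                      ^^^^^^^^^^^^^^^^^^
AttributeError: 'float' object has no attribute 'round'
```

play_rows(
  plan=[
    [50,[0.286,-0.02,0.0],-0.034],
    [50,[0.286,-0.02,0.0],-0.034],
    [50,[0.286,-0.02,0.2],-0.034],
    [50,[0.286,-0.02,0.35],-0.034],
    [50,[0.286,-0.02,0.45],-0.034],
    [50,[0.286,-0.02,0.55],-0.034],
    [50,[0.286,-0.02,0.65],-0.034],
    [50,[0.286,-0.02,0.735],-0.034],
    [50,[0.286,-0.02,0.735],-0.034],
    [50,[0.286,-0.02,0.735],-0.034],
  ],
)

```text
time_s: 12.7
eef_pos: [0.4577, 0.2151, 0.0043]
eef_rot: [-0.001, 0.6, 0.8, -0.001]
wrist_force: [0.8, 1.3, 1.5]
opening: 0.591
grasp_force: 0.0
```

```bash
sed -i "s/o\['opening'\].round(2)/round(float(o['opening']),2)/; s/,T\[2,3\].round(4)/,round(float(T[2,3]),4)/" h.py
python3 - <<'E'
from h import *
status()
c,P,K=status('scene')
T,_=tool(); L=(P-T[:3,3])@T[:3,:3]*1000
m=(abs(L[...,0])<16)&(abs(L[...,1])<50)&(L[...,2]<0)&(L[...,2]>-80)
z=P[...,2][m]; print('tip z',np.sort(z)[:30].round(3)); 
save(c,'g',(290,150,430,290),4)
E
```

```text
tool kerb [-0.0122  0.1278] z 0.0043 xdir-kerb deg 92.5 q [ 0.2   0.32  1.91  0.    0.92 -0.08] t 12.7 F [0.8 1.3 1.5] open 0.59
top 859 [-0.007   0.0411] [0.2   0.108] 1.6 z [0.071 0.078 0.084]
cream 946 [ 0.0553 -0.0737] [0.191 0.43 ] 22.4 z [0.026 0.077 0.084]
tool kerb [-0.0101  0.1278] z 0.0061 xdir-kerb deg 92.5 q [ 0.2   0.31  1.91  0.    0.92 -0.08] t 12.75 F [ 0.4  0.1 -0. ] open 0.58
top 1161 [-0.0081  0.043 ] [0.204 0.109] 2.7 z [0.073 0.077 0.08 ]
cream 1243 [ 0.0747 -0.0649] [0.182 0.441] 29.3 z [0.023 0.077 0.08 ]
tip z [0.036 0.037 0.038 0.038 0.038 0.042 0.043 0.043 0.043 0.045 0.045 0.045
 0.045 0.046 0.046 0.046 0.047 0.048 0.048 0.049 0.049 0.049 0.05  0.05
 0.05  0.05  0.05  0.051 0.051 0.051]
```

View pics/g.png

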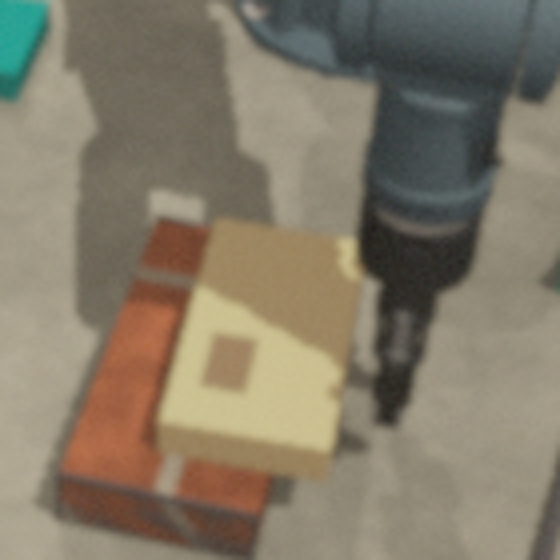

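Scene crop: brick centre about (262,350), with the finger beside its overhanging side at (390,415), tip slightly below the brick's underside. First a gentle attempt: press on the side face and lift by friction.

play_rows(
  plan=[
    [50,[-0.03,0,0],0],
    [50,[-0.045,0,0],0],
    [50,[-0.05,0,0],0],
    [50,[-0.053,0,0],0],
    [50,[-0.056,0,-0.012],0],
    [50,[-0.059,0,-0.025],0],
    [50,[-0.062,0,-0.04],0],
    [50,[-0.065,0,-0.055],0],
  ],
)

```text
time_s: 13.6
eef_pos: [0.4653, 0.1905, 0.0267]
eef_rot: [-0.0, 0.599, 0.801, -0.0]
wrist_force: [-0.1, 2.1, -1.1]
opening: 0.584
grasp_force: 0.9
```

```bash
python3 - <<'E'
from h import *
status('scene')
E
```

```text
tool kerb [-0.0107  0.1021] z 0.0267 xdir-kerb deg 92.6 q [ 0.15  0.27  1.91  0.    0.96 -0.13] t 13.6 F [-0.1  2.1 -1.1] open 0.58
top 998 [-0.0083  0.0382] [0.203 0.11 ] 2.8 z [0.073 0.077 0.08 ]
cream 1079 [ 0.0947 -0.0385] [0.184 0.435] 47.0 z [0.023 0.077 0.08 ]
```

The brick only slid about 4 mm, with side force 2.1 N and lift 1.1 N, so the friction is too low. This interface keeps the tool vertical, so I'll use another route:
1. Press on the overhang so the brick swings over the kerb edge, with the finger as a fence, until it stands between kerb and finger on its long edge.
2. Pinch its 32 mm thickness and set it upright on the kerb.

Its centre stays above 45 mm throughout.

play_rows(
  plan=[
    [30,[0.025,0,0],0],
    [30,[0.025,0,-0.06],0],
    [30,[0.025,0,-0.11],0],
    [30,[0.0,0.005,-0.11],0.014],
    [30,[-0.025,0.007,-0.11],0.014],
    [30,[-0.025,0.007,-0.11],0.014],
    [30,[-0.025,0.007,-0.11],0.014],
  ],
)

```text
time_s: 14.35
eef_pos: [0.4704, 0.1812, 0.0693]
eef_rot: [-0.001, 0.617, 0.787, -0.001]
wrist_force: [-0.0, 0.3, -0.2]
opening: 0.346
grasp_force: 0.0
```

```bash
python3 - <<'E'
from h import *
status('scene')
E
```

```text
tool kerb [-0.008   0.0918] z 0.0693 xdir-kerb deg 90.1 q [ 0.13  0.2   1.89  0.    1.06 -0.11] t 14.35 F [-0.   0.3 -0.2] open 0.35
top 1043 [-0.0099  0.0377] [0.205 0.11 ] 3.1 z [0.074 0.077 0.08 ]
cream 1119 [ 0.0928 -0.0366] [0.189 0.435] 48.8 z [0.023 0.077 0.08 ]
```

play_rows(
  plan=[
    [30,[0,0,0.04],0],
    [30,[0,0,0.055],0],
    [30,[0.005,0,0.06],0],
    [30,[0.012,0,0.065],0],
    [30,[0.02,0,0.07],0],
    [30,[0.028,0,0.079],0],
    [30,[0.035,0,0.088],0],
    [30,[0.035,0,0.088],0],
  ],
)

```text
time_s: 15.2
eef_pos: [0.4673, 0.1957, 0.0345]
eef_rot: [-0.0, 0.616, 0.788, -0.0]
wrist_force: [-0.3, 1.2, 2.3]
opening: 0.351
grasp_force: 1.4
```

```bash
cat >> h.py <<'E'
def tilt(name='scene'):
    c=cam(name); P=cloud(c); K=kf(P); z=P[...,2]
    i=c['image'].astype(int); m=(i[...,0]>90)&(i[...,1]-i[...,2]>20)&(i[...,0]-i[...,1]<60)&(abs(K[...,0]+.01)<.12)&(K[...,1]>-.12)&(K[...,1]<.17)&(z>.05)
    q=np.c_[K[m],z[m]]; 
    # ransac dominant planes
    rng=np.random.default_rng(0)
    for it in range(2):
        if len(q)<60: break
        best=None
        for _ in range(300):
            a=q[rng.choice(len(q),3,False)]; n=np.cross(a[1]-a[0],a[2]-a[0]); L=np.linalg.norm(n)
            if L<1e-5: continue
            n/=L; s=abs((q-a[0])@n)<.003
            if best is None or s.sum()>best.sum(): best=s
        b=q[best]; n=np.linalg.svd(b-b.mean(0))[2][2]; n*=np.sign(n[2]) or 1
        print('plane',best.sum(),'n',n.round(2),'tilt deg',np.degrees(np.arccos(n[2])).round(1),'min',np.percentile(b,2,axis=0).round(3),'max',np.percentile(b,98,axis=0).round(3)); q=q[~best]
    return c
E
python3 - <<'E'
from h import *
status('top'); tilt(); tilt('top')
E
```

```text
tool kerb [-0.0075  0.1066] z 0.0345 xdir-kerb deg 90.1 q [ 0.16  0.26  1.9   0.    0.98 -0.08] t 15.2 F [-0.3  1.2  2.3] open 0.35
top 29 [-0.0156  0.0584] [0.02  0.184] 85.4 z [0.072 0.08  0.084]
cream 426 [ 0.088  -0.0441] [0.149 0.445] 45.1 z [0.023 0.1   0.116]
plane 1799 n [0.   0.51 0.86] tilt deg 30.5 min [-0.102  0.012  0.06 ] max [0.089 0.104 0.114]
plane 255 n [-1.   -0.03  0.03] tilt deg 88.0 min [0.087 0.004 0.051] max [0.093 0.095 0.104]
plane 769 n [0.   0.5  0.87] tilt deg 29.7 min [-0.105  0.007  0.081] max [0.089 0.069 0.116]
plane 256 n [ 0.04 -0.89  0.46] tilt deg 62.4 min [-0.102 -0.008  0.087] max [0.09  0.011 0.12 ]
```

Works as modelled: the brick is at 30° with its yaw straight. Continue to 60°.

play_rows(
  plan=[
    [30,[0.004,0,0.007],0],
    [30,[0.007,0,0.014],0],
    [30,[0.01,0,0.021],0],
    [30,[0.012,0,0.029],0],
    [30,[0.0135,0,0.036],0],
    [30,[0.0145,0,0.044],0],
    [30,[0.0145,0,0.044],0],
  ],
)

```text
time_s: 16.05
eef_pos: [0.4657, 0.2009, 0.0169]
eef_rot: [-0.0, 0.616, 0.787, -0.0]
wrist_force: [-0.9, 1.8, 0.4]
opening: 0.35
grasp_force: 0.6
```

```bash
python3 - <<'E'
from h import *
status('top'); tilt(); tilt('top')
E
```

```text
tool kerb [-0.0078  0.1121] z 0.0169 xdir-kerb deg 90.1 q [ 0.17  0.29  1.9   0.    0.95 -0.07] t 16.05 F [-0.9  1.8  0.4] open 0.35
cream 392 [ 0.0958 -0.0402] [0.149 0.445] 42.8 z [0.023 0.111 0.125]
plane 989 n [0.   0.83 0.56] tilt deg 55.8 min [-0.094  0.053  0.053] max [0.09  0.099 0.121]
plane 429 n [ 0.04 -0.56  0.83] tilt deg 34.0 min [-0.101  0.029  0.101] max [0.09  0.052 0.119]
plane 380 n [ 0.02 -0.6   0.8 ] tilt deg 36.9 min [-0.104  0.035  0.092] max [0.089 0.061 0.113]
plane 115 n [0.02 0.84 0.55] tilt deg 57.0 min [-0.107  0.055  0.082] max [0.077 0.079 0.115]
```

play_rows(
  plan=[
    [30,[0,0,0.004],0],
    [30,[0,0,0.008],0],
    [30,[-0.002,0,0.008],0],
    [30,[-0.004,0,0.008],0],
    [30,[-0.006,0,0.008],0],
    [30,[-0.0075,0,0.008],0],
    [30,[-0.0075,0,0.008],0],
  ],
)

```text
time_s: 16.9
eef_pos: [0.4671, 0.2015, 0.0159]
eef_rot: [-0.001, 0.617, 0.787, 0.003]
wrist_force: [-5.7, 17.2, 11.4]
opening: 0.351
grasp_force: 10.5
```

```bash
python3 - <<'E'
from h import *
status('top'); c=tilt(); tilt('top'); save(c,'k',(290,170,420,280),4)
E
```

```text
tool kerb [-0.0063  0.1123] z 0.0159 xdir-kerb deg 90.1 q [ 0.17  0.3   1.9   0.01  0.94 -0.08] t 16.9 F [-5.7 17.2 11.4] open 0.35
cream 401 [ 0.0932 -0.0405] [0.147 0.445] 43.2 z [0.022 0.091 0.109]
plane 765 n [0.   0.82 0.57] tilt deg 55.3 min [-0.086  0.059  0.052] max [0.088 0.099 0.109]
plane 415 n [ 0.   -0.56  0.83] tilt deg 34.3 min [-0.106  0.036  0.091] max [0.088 0.058 0.107]
plane 366 n [-0.   -0.5   0.87] tilt deg 30.0 min [-0.105  0.035  0.092] max [0.087 0.063 0.109]
plane 109 n [ 0.   -0.76  0.65] tilt deg 49.3 min [-0.106  0.002  0.051] max [0.089 0.059 0.114]
```

View pics/k.png

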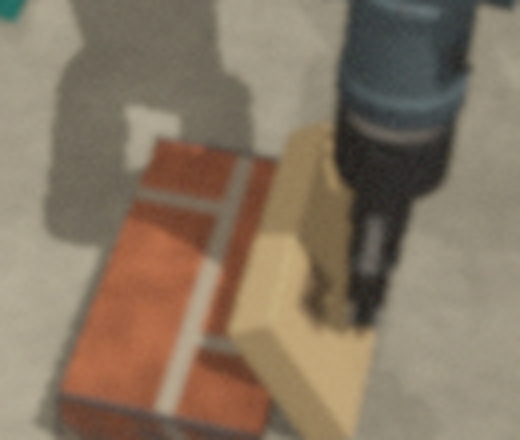

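The brick leans at 55° with its lower edge on the slab, held between kerb and finger. Pushing at this height jams (20 N), so I'll push lower on the face to bring it nearer vertical.

play_rows(
  plan=[
    [30,[0.03,0,0],0],
    [30,[0.068,0,0.02],0],
    [30,[0.068,0,0.057],0],
    [30,[0.068,0,0.057],0],
    [30,[0.055,0,0.057],0],
    [30,[0.046,0,0.057],0],
    [30,[0.038,0,0.057],0],
    [30,[0.03,0,0.057],0],
    [30,[0.022,0,0.057],0],
    [30,[0.022,0,0.057],0],
  ],
)

```text
time_s: 18.05
eef_pos: [0.465, 0.2068, -0.0079]
eef_rot: [-0.0, 0.617, 0.787, 0.001]
wrist_force: [-1.0, 5.0, -1.6]
opening: 0.356
grasp_force: 2.2
```

```bash
python3 - <<'E'
from h import *
status('top'); c=tilt(); tilt('top'); save(c,'l',(290,170,420,280),4)
E
```

```text
tool kerb [-0.0071  0.118 ] z -0.0079 xdir-kerb deg 90.0 q [ 0.18  0.34  1.9   0.    0.89 -0.06] t 18.05 F [-1.   5.  -1.6] open 0.36
cream 385 [ 0.1278 -0.0727] [0.131 0.358] 40.2 z [0.023 0.051 0.116]
plane 574 n [ 0.   -0.35  0.94] tilt deg 20.4 min [-0.105  0.046  0.102] max [0.088 0.075 0.115]
plane 451 n [0.   0.93 0.36] tilt deg 68.8 min [-0.051  0.075  0.051] max [0.09  0.099 0.11 ]
plane 335 n [-0.01 -0.4   0.92] tilt deg 23.3 min [-0.105  0.044  0.102] max [0.088 0.072 0.116]
plane 100 n [-0.02 -0.36  0.93] tilt deg 21.2 min [-0.107  0.044  0.096] max [0.088 0.075 0.111]
```

Brick leans at 69°. Back off, rise, turn a quarter and go astride it.

play_rows(
  plan=[
    [30,[0.02,0,0],0],
    [30,[0.03,0,-0.05],0],
    [30,[0.03,0,-0.15],0],
    [85,[0.03,0,-0.27],0],
    [85,[0.03,0,-0.4],0],
    [85,[0.0,0,-0.45],0.1],
    [85,[-0.05,0,-0.45],0.2],
    [85,[-0.09,0,-0.45],0.3],
    [85,[-0.09,0,-0.45],0.4],
    [85,[-0.09,0,-0.45],0.5],
  ],
)

```text
time_s: 19.2
eef_pos: [0.4741, 0.1708, 0.1724]
eef_rot: [0.001, 0.864, 0.504, 0.001]
wrist_force: [0.1, -0.0, -0.5]
opening: 0.999
grasp_force: 0.0
```

play_rows(
  plan=[
    [85,[0,0,0],0],
    [85,[0,0,0],0],
    [85,[0,0,0],0],
  ],
)

```text
time_s: 19.5
eef_pos: [0.4736, 0.1716, 0.1718]
eef_rot: [0.0, 0.861, 0.508, 0.0]
wrist_force: [0.6, 0.1, 0.1]
opening: 0.996
grasp_force: 0.0
```

```bash
python3 - <<'E'
from h import *
status('top'); c=tilt(); tilt('top'); tilt('wrist')
E
```

```text
tool kerb [-0.0071  0.0818] z 0.1718 xdir-kerb deg 47.3 q [ 0.11  0.05  1.82 -0.    1.27  0.62] t 19.5 F [0.6 0.1 0.1] open 1.0
cream 269 [ 0.0764 -0.0579] [0.158 0.427] 51.6 z [0.022 0.045 0.108]
plane 714 n [0.   0.93 0.38] tilt deg 67.8 min [-0.104  0.07   0.052] max [0.089 0.098 0.115]
plane 462 n [ 0.   -0.37  0.93] tilt deg 21.7 min [-0.105  0.046  0.102] max [0.088 0.069 0.113]
plane 79 n [-0.02 -0.8   0.59] tilt deg 53.5 min [-0.106  0.004  0.05 ] max [0.033 0.055 0.114]
plane 55 n [0.02 0.94 0.34] tilt deg 69.9 min [-0.081  0.084  0.05 ] max [-0.013  0.097  0.086]
plane 10113 n [-0.    0.93  0.38] tilt deg 67.7 min [-0.106  0.068  0.052] max [0.083 0.096 0.114]
plane 5273 n [ 0.   -0.36  0.93] tilt deg 20.8 min [-0.106  0.044  0.103] max [0.084 0.067 0.112]
```

play_rows(
  plan=[
    [85,[0,0,0],0.263],
    [85,[0,0,0],0.263],
    [85,[0,0,0],0.263],
    [85,[0,0,0],0.263],
    [85,[0,0,0],0.263],
    [85,[0,0,0],0.263],
    [85,[0,0,0.1],0.263],
    [85,[0,0,0.15],0.263],
    [85,[0,0,0.2],0.263],
    [85,[0,0,0.2],0.263],
  ],
)

```text
time_s: 20.7
eef_pos: [0.4711, 0.1713, 0.0888]
eef_rot: [-0.0, 0.993, 0.119, -0.003]
wrist_force: [-1.1, -0.5, 0.0]
opening: 1.001
grasp_force: 0.0
```

```bash
python3 - <<'E'
from h import *
status('top'); c=tilt()
save(c,'m',(280,120,430,280),4)
E
```

```text
tool kerb [-0.0096  0.0821] z 0.0888 xdir-kerb deg -0.2 q [ 0.11  0.16  1.88 -0.    1.1   1.44] t 20.7 F [-1.1 -0.5  0. ] open 1.0
cream 258 [ 0.0763 -0.0589] [0.161 0.423] 51.8 z [0.022 0.046 0.109]
plane 700 n [0.   0.92 0.38] tilt deg 67.5 min [-0.102  0.07   0.052] max [0.089 0.098 0.115]
plane 426 n [-0.   -0.39  0.92] tilt deg 22.9 min [-0.091  0.046  0.101] max [0.087 0.069 0.114]
```

View pics/m.png

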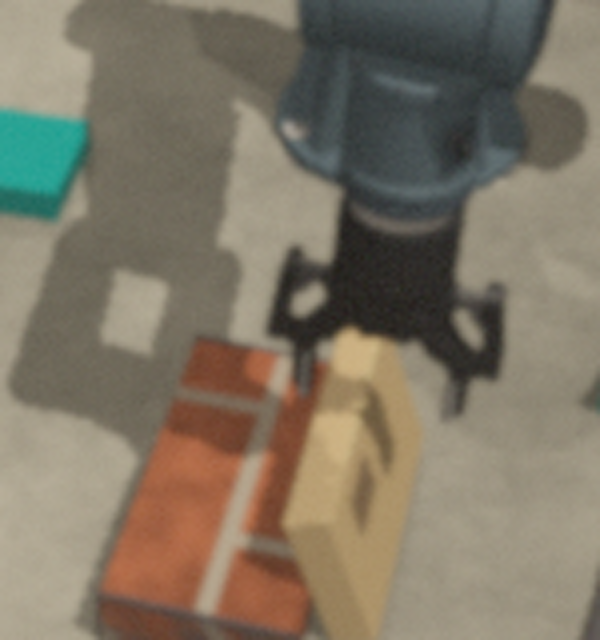

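play_rows(
  plan=[
    [85,[0,0,0.05],0],
    [85,[0,0,0.1],0],
    [85,[0,0,0.135],0],
    [85,[0,0,0.16],0],
    [85,[0,0,0.16],0],
    [70,[0,0,0.16],0],
    [60,[0,0,0.16],0],
    [55,[0,0,0.16],0],
    [50,[0,0,0.16],0],
    [45,[0,0,0.16],0],
  ],
)

```text
time_s: 21.8
eef_pos: [0.4738, 0.1717, 0.0279]
eef_rot: [-0.0, 0.993, 0.118, 0.0]
wrist_force: [0.3, 0.9, 0.2]
opening: 0.529
grasp_force: 0.4
```

play_rows(
  plan=[
    [42,[0,0,0],0],
    [39,[0,0,0],0],
    [36,[0,0,0],0],
    [33,[0,0,0],0],
    [28,[0,0,0],0],
    [20,[0,0,0],0],
    [0,[0,0,0],0],
    [0,[0,0,0],0],
  ],
)

```text
time_s: 22.6
eef_pos: [0.4737, 0.1715, 0.0277]
eef_rot: [0.0, 0.993, 0.118, 0.0]
wrist_force: [1.4, 2.1, 2.1]
opening: 0.369
grasp_force: 50.7
```

```bash
python3 - <<'E'
from h import *
status('top'); c=tilt()
E
```

```text
tool kerb [-0.007   0.0817] z 0.0277 xdir-kerb deg -0.2 q [ 0.11  0.27  1.91 -0.    0.97  1.45] t 22.6 F [1.4 2.1 2.1] open 0.37
cream 317 [ 0.0913 -0.0395] [0.204 0.428] 51.0 z [0.023 0.048 0.117]
plane 352 n [0.   0.01 1.  ] tilt deg 0.8 min [-0.012  0.069  0.107] max [0.088 0.099 0.112]
plane 193 n [ 1. -0.  0.] tilt deg 89.9 min [0.086 0.069 0.052] max [0.091 0.099 0.105]
```

Upright, gripped at 31.5 mm. Lift, carry across to the kerb's middle, and check.

play_rows(
  plan=[
    [0,[0,0,-0.04],0],
    [0,[0,0,-0.09],0],
    [0,[0,0,-0.14],0],
    [0,[0,0,-0.16],0],
    [0,[0,0.05,-0.16],0],
    [0,[0,0.1,-0.16],0],
    [0,[0,0.15,-0.16],0],
    [0,[0,0.19,-0.16],0],
    [0,[0,0.205,-0.16],0],
    [0,[0,0.205,-0.16],0],
  ],
)

```text
time_s: 23.7
eef_pos: [0.4922, 0.0913, 0.0907]
eef_rot: [-0.0, 0.993, 0.118, -0.001]
wrist_force: [0.1, 0.8, -4.2]
opening: 0.371
grasp_force: 50.1
```

```bash
python3 - <<'E'
from h import *
status('top'); c=tilt(); tilt('top')
E
```

```text
tool kerb [-0.0082 -0.0007] z 0.0907 xdir-kerb deg -0.3 q [-0.05  0.16  1.89 -0.    1.1   1.28] t 23.7 F [ 0.1  0.8 -4.2] open 0.37
cream 238 [ 0.0853 -0.0684] [0.16  0.397] 52.4 z [0.023 0.173 0.526]
plane 387 n [-1.   -0.01  0.01] tilt deg 89.6 min [ 0.084 -0.013  0.067] max [0.089 0.017 0.173]
plane 335 n [0. 0. 1.] tilt deg 0.3 min [-0.013 -0.014  0.17 ] max [0.083 0.017 0.176]
plane 148 n [-0.01  0.03  1.  ] tilt deg 1.8 min [-0.098 -0.014  0.17 ] max [0.086 0.016 0.176]
plane 40 n [-0.02  0.03  1.  ] tilt deg 1.8 min [-0.098 -0.013  0.176] max [-0.01   0.015  0.181]
```

play_rows(
  plan=[
    [0,[0,0,0.02],0],
    [0,[0,0,0.035],0],
    [0,[0,0,0.04],0],
    [0,[0,0,0.043],0],
    [0,[0,0,0.043],0],
  ],
)

```text
time_s: 24.35
eef_pos: [0.4927, 0.092, 0.0741]
eef_rot: [-0.0, 0.993, 0.118, -0.0]
wrist_force: [0.0, -0.1, -4.6]
opening: 0.366
grasp_force: 50.2
```

play_rows(
  plan=[
    [0,[0,0,0.001],0],
    [0,[0,0,0.002],0],
    [0,[0,0,0.002],0],
  ],
)

```text
time_s: 24.65
eef_pos: [0.4929, 0.0919, 0.0737]
eef_rot: [0.0, 0.993, 0.118, 0.0]
wrist_force: [-0.6, -0.6, -3.4]
opening: 0.37
grasp_force: 50.2
```

play_rows(
  plan=[
    [0,[0,0,0.0015],0],
    [0,[0,0,0.003],0],
    [0,[0,0,0.003],0],
    [0,[0,0,0.003],0],
  ],
)

```text
time_s: 25.05
eef_pos: [0.493, 0.0919, 0.0727]
eef_rot: [0.0, 0.993, 0.118, 0.0]
wrist_force: [-1.8, 0.5, 1.2]
opening: 0.365
grasp_force: 50.6
```

```bash
python3 - <<'E'
from h import *
status('top'); c=tilt()
E
```

```text
tool kerb [-0.0073 -0.0003] z 0.0727 xdir-kerb deg -0.2 q [-0.05  0.18  1.9  -0.    1.06  1.28] t 25.05 F [-1.8  0.5  1.2] open 0.37
cream 228 [ 0.0872 -0.0696] [0.159 0.396] 52.1 z [0.022 0.155 0.325]
plane 346 n [1.   0.03 0.01] tilt deg 89.4 min [ 0.084 -0.014  0.053] max [0.09  0.018 0.156]
plane 323 n [0.   0.02 1.  ] tilt deg 1.1 min [-0.014 -0.013  0.153] max [0.081 0.017 0.158]
```

Seated: the force is carried by the kerb and the top is at 155 mm. Release gently and rise.

play_rows(
  plan=[
    [36,[0,0,0],0],
    [42,[0,0,0],0],
    [50,[0,0,0],0],
    [60,[0,0,0],0],
    [70,[0,0,0],0],
    [70,[0,0,-0.02],0],
    [70,[0,0,-0.08],0],
    [70,[0,0,-0.18],0],
    [70,[0,0,-0.3],0],
    [70,[0,0,-0.42],0],
  ],
)

```text
time_s: 26.15
eef_pos: [0.4923, 0.0919, 0.2425]
eef_rot: [-0.0, 0.993, 0.118, -0.0]
wrist_force: [0.4, -0.2, 0.6]
opening: 0.819
grasp_force: 0.0
```

play_rows(
  plan=[
    [70,[0,0,0],0],
    [70,[0,0,0],0],
  ],
)

```text
time_s: 26.35
eef_pos: [0.4938, 0.0919, 0.2424]
eef_rot: [0.0, 0.993, 0.118, 0.002]
wrist_force: [-0.0, 0.2, -0.9]
opening: 0.823
grasp_force: 0.0
```

```bash
python3 - <<'E'
from h import *
status('top'); c=tilt(); tilt('top')
cv2.imwrite('pics/z.png',cv2.resize(c['image'][110:330,130:450,::-1],(800,550),interpolation=cv2.INTER_CUBIC))
E
```

```text
tool kerb [-0.0065 -0.0005] z 0.2424 xdir-kerb deg -0.2 q [-0.05 -0.02  1.74 -0.    1.41  1.28] t 26.35 F [-0.   0.2 -0.9] open 0.82
cream 307 [ 0.0576 -0.0953] [0.086 0.411] 53.1 z [0.023 0.155 0.163]
plane 613 n [-0.   -0.01  1.  ] tilt deg 0.7 min [-0.106 -0.013  0.152] max [0.087 0.017 0.157]
plane 398 n [0.01 1.   0.01] tilt deg 89.7 min [-0.104  0.013  0.054] max [0.089 0.019 0.151]
plane 184 n [0.01 0.07 1.  ] tilt deg 3.9 min [-0.105 -0.015  0.152] max [-0.015  0.016  0.158]
plane 59 n [0.01 0.03 1.  ] tilt deg 2.1 min [-0.102 -0.012  0.158] max [-0.016  0.015  0.163]
```

View pics/z.png

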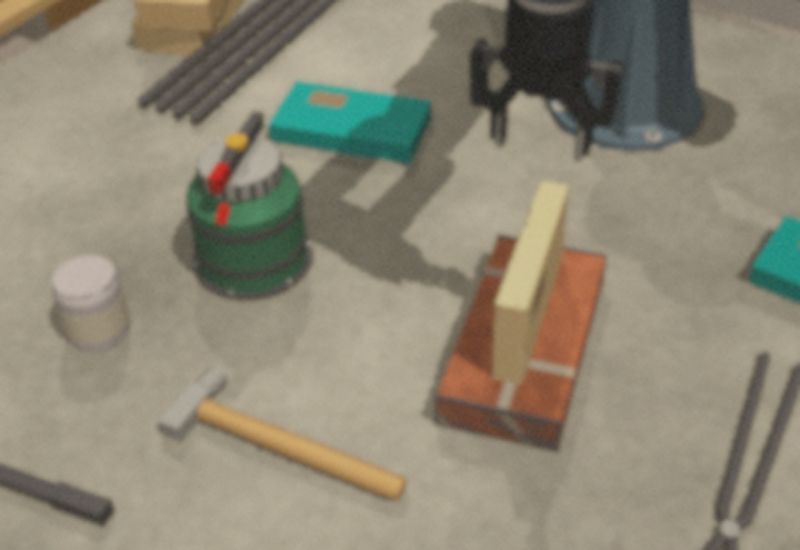

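The picture shows the brick standing alone on the kerb at about (530,280), the bar's red end over the mark at (222,195), and the arm clear. Handing in.

```bash
python3 -c "
from bench import *
print(hand_in())"
```

```text
the job is handed in; nothing more can be done
None
```

The wing cap is fully screwed down, the firebrick stands by itself on its long edge along the middle of the kerb, the hammer, tongs and flux tin were not touched, and the job is handed in at about 26 s; no verdict came back.

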